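Free the seized tap of a wax melter

TASK

The wax melter is to be drained, but its drain tap has seized with old wax, a crack open. Rock the tap's red T-handle back and forth in small arcs until it breaks free and swing it fully open, then roll the orange thermostat thumbwheel all the way up to its hot stop. Leave the jug standing under the spout and the moulds where they are.

Things in the scene. Friction and masses are not known exactly. Their poses are not given: they have to be found in the camera images.
- tap (a joint): handle angle about its upright stem, rad, growing anticlockwise from above: 0 shut (blade across the pipe), 1.57 fully open (along it, hard stop). Seized at about 0.4: at first it gives only 0.09 to 0.15 rad each way to a hard stop; force does not help. Each swing held 0.2 s at the opposite stop frees about 0.04 more; after 4 to 6 swings, past 0.26 rad, it is free, with a drag of 0.12 N m
- tap_grip (a point): middle of the red T-handle's blade, on the stem's axis, about 222 mm above the table; turns with the handle, x along the blade, z up. Blade: upright plate 80 mm long, 12 mm thick, 30 mm high (15 mm above and below this point), to be gripped from above across its thickness; below it a 12 mm stem and the brass valve. The pot's wall (top at 284 mm) is 107 mm behind the stem
- thermo (a joint): thumbwheel angle, rad: 0 cold stop, 1.6 hot stop (hard); starts at 0 to 0.3, drags lightly (0.02 N m), stays where left. Ribbed orange wheel 48 mm in diameter, 14 mm wide; it stands 10 mm out of its black housing and only 3.5 mm above the two grey cheeks (50 mm long, 9 mm thick) that flank it, so it cannot be pinched, only rolled from above
- thermo_crest (a point): top of the orange thumbwheel, about 225 mm above the table; fixed to the housing. x: the wheel's level axis, away from the pot; y: level, along the rim, towards the tap side; z up. Pressing lightly on the top and rolling it towards -y makes it hotter (joint grows); a red wedge beside it widens towards hot. The pot's wall (top at 284 mm) is 65 mm behind it towards -x
- melter: stainless wax melter: pot 250 mm in diameter on three legs, 324 mm high with its lid knob, fixed. Origin under the pot's centre at table height; +y along the brass outlet pipe (165 mm up; tap stem at y = 232 mm, spout at y = 290 mm). The black thermostat housing (top 215 mm up, 94 mm wide) stands out of the pot 50 degrees from +x towards +y, wheel 190 mm from the pot's axis
- spout (a point): mouth of the brass spout, which points down, 123 mm above the table
- jug_center (a point): white mug-shaped jug, 92 mm in diameter, 95 mm high, with a side handle, standing under the spout; this point is on its axis, half-way up
- tray_center (a point): yellow honeycomb candle mould, 200 x 130 x 24 mm, lying on the table; centre, 9 mm up; x along its length
- mould_a_center (a point): white round mould with raised buds, 92 mm in diameter, 32 mm high; centre, half-way up
- mould_b_center (a point): white round mould filled with amber wax, 92 mm in diameter, 32 mm high; centre, half-way up
Not all that is in view belongs to the job. What is meant by the part that bears jug_center is not green, and is the larger of those in its own colour.

How it is judged:
On the way, in this order (a step that is already met when the one before it is completed fails the run):
1. the tap is fully open (value of joint tap above 1.45 rad), for 0.2 s.
2. the thermostat wheel is at its hot stop (value of joint thermo above 1.45 rad), for 0.2 s.
At the end, for the whole second after the job is handed in: The tap stands fully open (angle above 1.45 of 1.57 rad) and the thermostat wheel at its hot stop (above 1.45 of 1.6 rad); the jug stands upright (within 0.1 rad) with its axis within 40 mm of the spout's (value of joint each of tap, thermo above 1.45 rad and horizontal distance between jug_center and spout below 0.04 m and angle between jug_center's own z axis and vertical below 0.1 rad); the robot touches nothing.
It fails at once if the jug is shifted by more than 25 mm or tipped (distance of jug_center from where it was at the start of the episode above 0.025 m or angle between jug_center's own z axis and vertical above 0.25 rad).
It fails at once if a mould is shifted by more than 25 mm (distance of any of tray_center, mould_a_center, mould_b_center from where it was at the start of the episode above 0.025 m).
It also fails if it takes over 54 s, if anything falls off the work surface, if the arm or the gripper's body presses on something with over 40 N, if the wrist force passes 120 N, or if a joint passes its speed limit or range.

ROBOT

A 6-joint arm with a two-finger parallel gripper is mounted at the origin on the work surface. World frame = base frame: x ahead of the robot, y to its left, z up, the work surface at z = 0. Lengths are in m, angles in rad, forces in N, time in s.
With the tool pointing down it reaches from about 0.225 to 0.875 m from the base axis. Payload 3.4 kg.
Tool frame: the origin (TCP) lies at the very end of the fingers, on their centre line; the grasp point (between the pads) lies 19 mm behind it (manip.hold_point_z is the distance from the TCP to the grasp point, in m); z points along the fingers, x is the direction in which the jaws open and shut, and the axes are right-handed (so a half turn about z gives the same grasp; the last joint's range is limited). The gripper opens to 85 mm and grips with 20 to 120 N. Pads are 22 mm wide; open, the fingers measure 114 mm over their backs; the gripper's body (76 mm by 85 mm) begins 54 mm behind the grasp point. The pads swing forward as they close: fully open they stand 13 mm farther back than shut.
Start: joints at [1.178, 0.276, 1.505, -0, 1.361, -0.121], TCP at [0.154, 0.554, 0.231] pointing down, gripper open.
Joint ranges: [-2.89, 2.89], [-0.75, 2.08], [0.22, 2.7], [-1.18, 4.32], [0.11, 2.71], [-2.7, 2.7]. Speed limits (rad/s): [2.57, 2.57, 3.14, 3.14, 3.14, 3.14].

INTERFACE

Orientations are given as a unit quaternion [w, x, y, z].
In Python, from rig import manip gives the robot as it stands.
- The arm moves only by the tool apply_moves, never from a script. Its argument "commands" is one flat list of numbers, 6 for each row, row after row: the shift along the tool's x, y, z normalised to -1 to 1, where 1 is 0.03 m, then the turn, a rotation vector about the tool's x, y, z normalised to -1 to 1, where 1 is 0.15 rad. A call has 1 to 20 rows; each row shifts and turns the commanded pose from where the row before left it, along the tool's axes as they then stand; what a row does not reach is not made up. A row lasts 1/10 s, in which the tool goes at most 50 mm and 8.59 degrees, less where a joint would pass 70% of its speed; a pose out of reach is approached as far as the arm can. A call with a number of a shift or a turn outside -1 to 1 is refused whole. A call with a gripper value outside its range is refused whole. "jaw" is the opening, from -1 (shut) to 1 (fully open), set as the call begins (left out, the last holds). The fingers move at their own pace and stop on an object; "newtons" is the grip in N (left out, the last holds). Time passes only in rows, so rows that do not move let the fingers close. It gives the time, the measured TCP pose, the force and the opening at its end, in the units of the state.
- manip.get_state(): the state, without advancing time (a new reading comes with each control period).
- manip.get_image(name): name is "side" or "top" or "wrist"; returns a dict with "frame" (480x640x3 uint8, red, green, blue), "fx", "fy", "cx", "cy" (pixels), "extrinsics" (4x4, takes a point from camera to world coordinates); the wrist camera has in their place "mount" (4x4, takes a point from camera to tool coordinates, whose origin is the TCP and whose axes are the tool frame's). Camera axes: x right, y up, looking along -z (the intrinsics and any distortion apply to the point x, -y, -z); pixel columns grow to the right and rows downward; lengths in m; the calibration is good to about 2 mm. A picture is of the moment at which its call begins: read the wrist's pose just before it. There is no depth.
- manip.sign_off(): hands the job in, once; it reports no verdict.
The state is a dict: "clock": time; "qpos": joint angles; "qd": joint speeds; "effort": joint torques, N m; "position": TCP position; "ee_rot": TCP orientation; "contact_force": force on the tool from outside, world axes, zero at the start; "moment": the same for the moment, N m; "width": finger opening in m.
Only numpy, scipy, OpenCV 4.12 (cv2) and the standard library are available. Lean on these libraries where they do the work, as an engineer would, in place of code of your own. Each camera call takes 0.05 s, during which the arm holds its last target. There are 200 camera calls.

## Working session

There is one attempt and no reset: what is moved stays moved. The work goes in short steps, Python scripts to look and compute and a tool call to move; the robot and the scene stay as the last step left them, time stands still between calls to the robot, and variables do not carry over. Pictures are saved under pics/ and viewed, about 8 in all and at most 12, crops included, and the job is handed in when it is done.

Besides the shell and the picture viewer there is one more tool, called after ">>>" by a JSON object that holds its "name" and its "arguments", one argument or row to a line. apply_moves: Moves the arm, as the interface text tells. Scaled input: -1 to 1 covers 0.03 m each way for a shift and 0.15 rad each way for a turn. Its arguments: {"type":"object","properties":{"commands":{"type":"array"},"jaw":{"type":"number"},"newtons":{"type":"number"}},"required":["commands"]}

```bash
mkdir -p pics; ls; cat > h.py <<'E'
import numpy as np, cv2
from rig import manip
from scipy.spatial.transform import Rotation as R
def T_tool():
    s=manip.get_state(); q=s['ee_rot']; T=np.eye(4)
    T[:3,:3]=R.from_quat([q[1],q[2],q[3],q[0]]).as_matrix(); T[:3,3]=s['position']; return T
def shot(name,fn):
    T=T_tool(); im=manip.get_image(name)
    E=np.array(im['extrinsics']) if 'extrinsics' in im else T@np.array(im['mount'])
    cv2.imwrite('pics/'+fn+'.png',im['frame'][:,:,::-1])
    np.savez('pics/'+fn,E=E,k=[im['fx'],im['fy'],im['cx'],im['cy']])
    return im
def ray(fn,u,v):
    d=np.load('pics/'+fn+'.npz'); fx,fy,cx,cy=d['k']; E=d['E']
    return E[:3,3],E[:3,:3]@np.array([(u-cx)/fx,-(v-cy)/fy,-1.])
def onz(fn,u,v,z):
    o,r=ray(fn,u,v); return o+r*(z-o[2])/r[2]
def proj(fn,p):
    d=np.load('pics/'+fn+'.npz'); fx,fy,cx,cy=d['k']; E=d['E']
    c=E[:3,:3].T@(np.array(p)-E[:3,3]); return cx+fx*c[0]/-c[2], cy-fy*c[1]/-c[2]
E
python3 - <<'E'
from h import *
for n in ('side','top','wrist'):
    im=shot(n,n+'0'); print(n,{k:v for k,v in im.items() if k not in('frame','extrinsics','mount')})
    print(np.load(f'pics/{n}0.npz')['E'].round(3))
s=manip.get_state(); print(s)
a=[cv2.imread(f'pics/{n}0.png') for n in('side','top')]
E
```

```text
pics
side {'fx': 456.9229602587039, 'fy': 456.9229602587039, 'cx': 323.4226460557499, 'cy': 249.40561230004437}
[[ 0.748  0.421 -0.513  0.141]
 [-0.664  0.472 -0.58  -0.455]
 [-0.002  0.774  0.633  0.717]
 [ 0.     0.     0.     1.   ]]
top {'fx': 497.8167176658467, 'fy': 497.8167176658467, 'cx': 320.5206775158765, 'cy': 247.91097638641887}
[[-0.016  0.995 -0.102  0.469]
 [-1.    -0.016  0.004  0.04 ]
 [ 0.003  0.102  0.995  1.297]
 [ 0.     0.     0.     1.   ]]
wrist {'fx': 385.9819015510699, 'fy': 385.9819015510699, 'cx': 326.8308222250377, 'cy': 242.52197266219852}
[[ 0.268 -0.915 -0.302  0.077]
 [ 0.963  0.254  0.085  0.573]
 [-0.001 -0.313  0.95   0.373]
 [ 0.     0.     0.     1.   ]]
{'clock': 0.15, 'qpos': array([ 1.17803178e+00,  2.76438146e-01,  1.50584616e+00,  1.36835505e-05,
        1.36067310e+00, -1.20995035e-01]), 'qd': array([-0.00048958, -0.0019197 , -0.00458667, -0.00070973,  0.00147455,
        0.00096571]), 'effort': array([ 2.17358225e-03, -4.17143047e+01, -2.46035260e+01, -2.28171939e-04,
        7.69233971e-03, -4.15039011e-06]), 'position': array([0.15419939, 0.55353637, 0.23064349]), 'ee_rot': array([ 3.38314996e-04,  7.96378865e-01,  6.04797684e-01, -5.92645206e-04]), 'contact_force': array([-0.19915277,  0.17992493, -0.47895933]), 'moment': array([ 0.0279509 , -0.05139546, -0.06343303]), 'width': 0.08558119546065895}
```

View pics/top0.png

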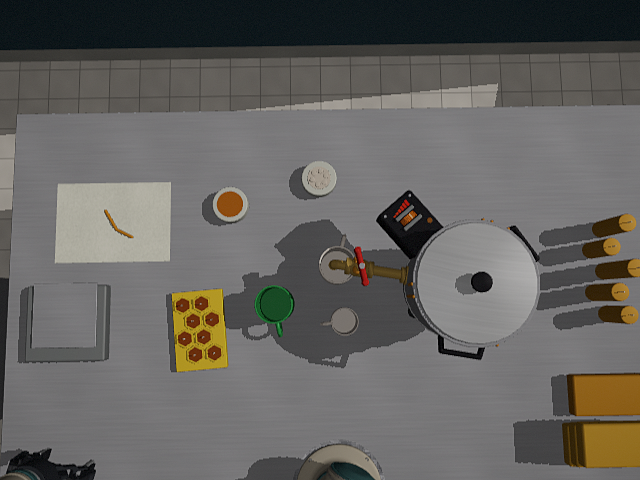

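View pics/side0.png

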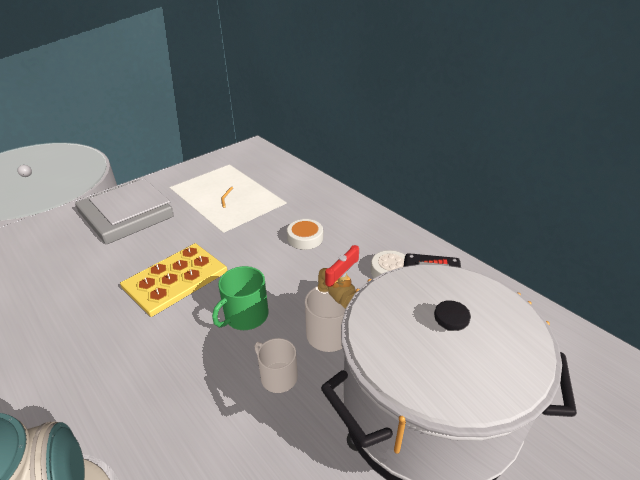

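```bash
cat > m.py <<'E'
from h import *
def red(fn,box,lo=(0,150,110),hi=(6,255,255)):
    im=cv2.imread(f'pics/{fn}.png'); h=cv2.cvtColor(im,cv2.COLOR_BGR2HSV)
    m=cv2.inRange(h,lo,hi)|(cv2.inRange(h,(174,lo[1],lo[2]),(180,255,255)) if lo[0]==0 else 0)
    k=np.zeros_like(m); x0,y0,x1,y1=box; k[y0:y1,x0:x1]=m[y0:y1,x0:x1]
    n,l,s,c=cv2.connectedComponentsWithStats(k); i=1+np.argmax(s[1:,4])
    pts=np.argwhere(l==i)[:,::-1].astype(np.float32)
    return c[i],s[i],cv2.minAreaRect(pts)
E
python3 - <<'E'
from m import *
c,s,r=red('top0',(330,230,400,300)); print(c,s,r)
print('tap',onz('top0',*c,.232))
b=cv2.boxPoints(r); 
for p in b: print(onz('top0',*p,.237).round(4))
c2,s2,r2=red('side0',(310,230,370,300)); print(c2,s2,r2, proj('side0',onz('top0',*c,.225)))
c,s,r=red('top0',(385,190,435,240),(7,150,120),(20,255,255)); print('wheel',c,s,r,onz('top0',*c,.222))
print('knob',onz('top0',481,282,.315),'pot lid',onz('top0',476,283,.29))
im=cv2.imread('pics/top0.png')[180:310,310:550]; cv2.imwrite('pics/c0.png',cv2.resize(im,None,fx=3.3,fy=3.3,interpolation=cv2.INTER_CUBIC))
E
```

```text
[364.5308642  276.92592593] [361 268   8  18  81] ((364.7369689941406, 276.54046630859375), (17.106435775756836, 5.3980302810668945), 81.25383758544922)
tap [ 0.51422382 -0.05777181  0.232     ]
[ 0.5321 -0.0497  0.237 ]
[ 0.5337 -0.0612  0.237 ]
[ 0.4976 -0.0658  0.237 ]
[ 0.496  -0.0544  0.237 ]
[341.14840989 266.19611307] [325 246  34  41 566] ((341.25, 264.75), (15.55634880065918, 48.790367126464844), 45.0) (np.float64(334.0061491443037), np.float64(271.9002358290964))
wheel [407.34210526 218.23684211] [404 214   8  10  38] ((406.739990234375, 218.82000732421875), (6.199999809265137, 7.800000190734863), 53.13010025024414) [ 0.64131786 -0.1554844   0.222     ]
knob [ 0.49708316 -0.27957751  0.315     ] pot lid [ 0.49593422 -0.27749613  0.29      ]
```

View pics/c0.png

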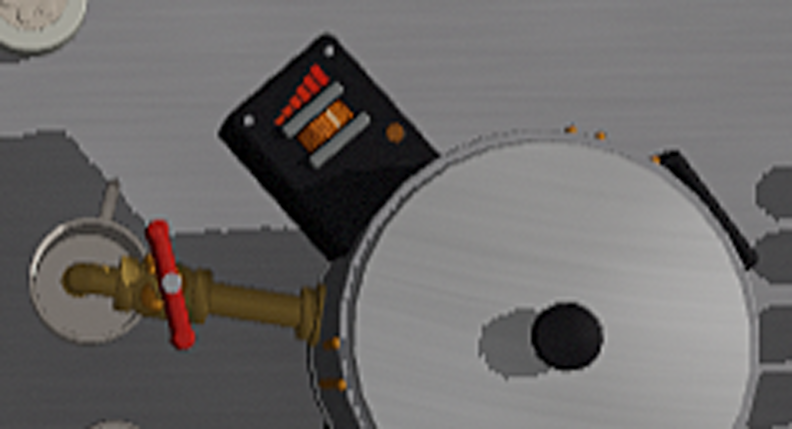

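>>> {"name": "apply_moves", "arguments": {
  "commands": [-0.8, 0.88, -0.1, 0, 0, 0, -0.8, 0.88, -0.1, 0, 0, 0, -0.8, 0.88, -0.1, 0, 0, 0, -0.8, 0.88, -0.1, 0, 0, 0, -0.8, 0.88, -0.1, 0, 0, 0, -0.8, 0.88, -0.1, 0, 0, 0, -0.8, 0.88, -0.1, 0, 0, 0, -0.8, 0.88, -0.1, 0, 0, 0, -0.8, 0.88, -0.1, 0, 0, 0, -0.8, 0.88, -0.1, 0, 0, 0, -0.8, 0.88, -0.1, 0, 0, 0, -0.8, 0.88, -0.1, 0, 0, 0, -0.8, 0.88, -0.1, 0, 0, 0, -0.8, 0.88, -0.1, 0, 0, 0, -0.8, 0.88, -0.1, 0, 0, 0, -0.8, 0.88, -0.1, 0, 0, 0, -0.8, 0.88, -0.1, 0, 0, 0, -0.8, 0.88, -0.1, 0, 0, 0, -0.8, 0.88, -0.1, 0, 0, 0, -0.8, 0.88, -0.1, 0, 0, 0]
}}

```text
clock: 2.15
position: [0.5345, -0.0515, 0.2911]
ee_rot: [-0.0, 0.796, 0.605, -0.0]
contact_force: [-0.1, 0.0, 0.4]
width: 0.0853
```

>>> {"name": "apply_moves", "arguments": {
  "commands": [0, 0, 0, 0, 0, 1, 0, 0, 0, 0, 0, 1, 0, 0, 0, 0, 0, 1, 0, 0, 0, 0, 0, 1, 0, 0, 0, 0, 0, 1, 0, 0, 0, 0, 0, 1, 0, 0, 0, 0, 0, 1, 0, 0, 0, 0, 0, 1, 0, 0, 0, 0, 0, 1, 0, 0, 0, 0, 0, 1, 0, 0, 0, 0, 0, 1, 0, 0, 0, 0, 0, 1, 0, 0, 0, 0, 0, 1, 0, 0, 0, 0, 0, 1, 0, 0, 0, 0, 0, 1, 0, 0, 0, 0, 0, 1, 0, 0, 0, 0, 0, 1, 0, 0, 0, 0, 0, 0.5, 0, 0, 0, 0, 0, 0, 0, 0, 0, 0, 0, 0]
}}

```text
clock: 4.15
position: [0.534, -0.0502, 0.2911]
ee_rot: [0.0, 0.789, -0.615, -0.0]
contact_force: [0.6, -0.1, 0.6]
width: 0.0852
```

```bash
python3 - <<'E'
from m import *
s=manip.get_state(); print(s['position'],s['qpos'],s['contact_force']); T=T_tool(); print(T.round(3))
shot('wrist','w1')
E
```

```text
[ 0.53398329 -0.05017992  0.29106519] [-2.23494406e-01  1.89230367e-01  1.47565251e+00  5.33034722e-05
  1.47722343e+00  1.10084869e+00] [ 0.60269153 -0.14728622  0.5693434 ]
[[ 0.244 -0.97  -0.     0.534]
 [-0.97  -0.244  0.    -0.05 ]
 [-0.     0.    -1.     0.291]
 [ 0.     0.     0.     1.   ]]
```

View pics/w1.png

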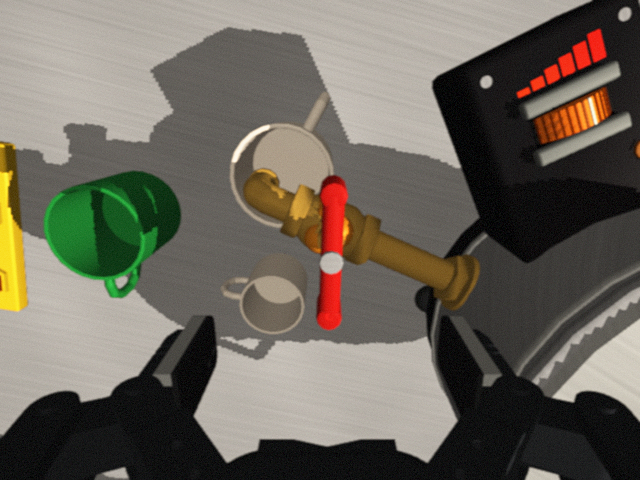

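```bash
python3 - <<'E'
from m import *
c,s,r=red('w1',(300,160,360,340)); print(c,s,r)
for u,v in((334,188),(329,318),(331,264)): print(onz('w1',u,v,.237).round(4))
a=onz('w1',334.5,188,.237)-onz('w1',329,318,.237); print('blade ang',np.arctan2(a[1],a[0]),np.linalg.norm(a))
print('hub top',onz('w1',331,264,.24), 'top cam', onz('top0',361.5,265.8,.24))
c,s,r=red('w1',(520,70,625,160),(7,120,90),(20,255,255)); print(c,s,r,onz('w1',*c,.222))
p,q=onz('w1',518,95,.215),onz('w1',603,60,.215)
cheek=onz('w1',541,157,.2215)-onz('w1',629,121,.2215); print('cheek ang',np.arctan2(cheek[1],cheek[0]),np.linalg.norm(cheek))
o=onz('w1',265,190,.165);print('spout approx',o, 'jug', onz('w1',281,175,.095))
E
```

```text
[333.5009901  214.88646865] [ 320  177   28   79 1515] ((331.8521728515625, 215.2852783203125), (27.15886688232422, 77.52686309814453), 5.013113975524902)
[ 0.5789 -0.0446  0.237 ]
[ 0.5059 -0.0605  0.237 ]
[ 0.5382 -0.0535  0.237 ]
blade ang 0.21091257937727878 0.07476518221699759
hub top [ 0.53934353 -0.05314545  0.24      ] top cam [ 0.53763971 -0.05117875  0.24      ]
[573.87928537 116.76967648] [ 536   88   75   55 2071] ((574.425537109375, 117.57029724121094), (30.741121292114258, 80.36746215820312), 65.0952377319336) [ 0.64289573 -0.15714469  0.222     ]
cheek ang 2.2249498138398662 0.04659091317369089
spout approx [ 0.55356684 -0.00261355  0.165     ] jug [ 0.55461567 -0.00573349  0.095     ]
```

>>> {"name": "apply_moves", "arguments": {
  "commands": [0.11, -0.13, 0.4, 0, 0, 0.2, 0, 0, 0.5, 0, 0, 0, 0, 0, 0.5, 0, 0, 0, 0, 0, 0.5, 0, 0, 0, 0, 0, 0.5, 0, 0, 0, 0, 0, 0.37, 0, 0, 0, 0, 0, 0, 0, 0, 0, 0, 0, 0, 0, 0, 0]
}}

```text
clock: 5.0
position: [0.5389, -0.0525, 0.208]
ee_rot: [0.0, 0.779, -0.627, -0.0]
contact_force: [0.1, -1.0, 0.9]
width: 0.0852
```

>>> {"name": "apply_moves", "arguments": {
  "commands": [0, 0, 0, 0, 0, 0, 0, 0, 0, 0, 0, 0, 0, 0, 0, 0, 0, 0, 0, 0, 0, 0, 0, 0, 0, 0, 0, 0, 0, 0, 0, 0, 0, 0, 0, 0, 0, 0, 0, 0, 0, 0, 0, 0, 0, 0, 0, 0],
  "jaw": -1,
  "newtons": 60
}}

```text
clock: 5.8
position: [0.5385, -0.0514, 0.2086]
ee_rot: [-0.001, 0.779, -0.627, -0.001]
contact_force: [-0.8, 5.2, 5.0]
width: 0.011
```

```bash
cat > st.py <<'E'
from h import *
s=manip.get_state(); T=T_tool(); print(s['clock'],s['position'].round(4),'blade',np.arctan2(-T[1,1],-T[0,1]).round(4),'F',s['contact_force'].round(1),'M',s['moment'].round(2),'w',s['width'].round(4))
E
python3 st.py
```

```text
Traceback (most recent call last):
  File "st.py", line 2, in <module>
    s=manip.get_state(); T=T_tool(); print(s['clock'],s['position'].round(4),'blade',np.arctan2(-T[1,1],-T[0,1]).round(4),'F',s['contact_force'].round(1),'M',s['moment'].round(2),'w',s['width'].round(4))
                                                                                                                                                                                       ^^^^^^^^^^^^^^^^
AttributeError: 'float' object has no attribute 'round'
```

>>> {"name": "apply_moves", "arguments": {
  "commands": [0, 0, 0, 0, 0, -0.6, 0, 0, 0, 0, 0, -0.6, 0, 0, 0, 0, 0, 0, 0, 0, 0, 0, 0, 0, 0, 0, 0, 0, 0, 0, 0, 0, 0, 0, 0, 0]
}}

```text
clock: 6.4
position: [0.5387, -0.0514, 0.2086]
ee_rot: [-0.001, 0.831, -0.556, -0.001]
contact_force: [-1.0, 5.4, 4.7]
width: 0.0108
```

```bash
sed -i "s/s\['width'\].round(4)/round(s['width'],4)/" st.py; python3 st.py
```

```text
6.4 [ 0.5387 -0.0514  0.2086] blade 0.3916 F [-1.   5.4  4.7] M [ 0.96  0.45 -0.7 ] w 0.0108
```

>>> {"name": "apply_moves", "arguments": {
  "commands": [0, 0, 0, 0, 0, 0.8, 0, 0, 0, 0, 0, 0.8, 0, 0, 0, 0, 0, 0.8, 0, 0, 0, 0, 0, 0, 0, 0, 0, 0, 0, 0, 0, 0, 0, 0, 0, 0, 0, 0, 0, 0, 0, 0]
}}

```text
clock: 7.1
position: [0.5385, -0.0513, 0.2086]
ee_rot: [-0.001, 0.719, -0.695, -0.001]
contact_force: [-2.0, 4.4, 5.0]
width: 0.0112
```

```bash
python3 st.py
```

```text
7.1 [ 0.5385 -0.0513  0.2086] blade 0.0342 F [-2.   4.4  5. ] M [0.95 0.25 0.08] w 0.0112
```

>>> {"name": "apply_moves", "arguments": {
  "commands": [0, 0, 0, 0, 0, -0.9, 0, 0, 0, 0, 0, -0.9, 0, 0, 0, 0, 0, -0.9, 0, 0, 0, 0, 0, 0, 0, 0, 0, 0, 0, 0, 0, 0, 0, 0, 0, 0, 0, 0, 0, 0, 0, 0]
}}

```text
clock: 7.8
position: [0.5386, -0.0515, 0.2086]
ee_rot: [-0.001, 0.844, -0.536, -0.0]
contact_force: [-2.7, 6.0, 4.8]
width: 0.0106
```

```bash
python3 st.py
```

```text
7.8 [ 0.5386 -0.0515  0.2086] blade 0.4391 F [-2.7  6.   4.8] M [0.92 0.26 0.02] w 0.0106
```

>>> {"name": "apply_moves", "arguments": {
  "commands": [0, 0, 0, 0, 0, 1, 0, 0, 0, 0, 0, 1, 0, 0, 0, 0, 0, 1, 0, 0, 0, 0, 0, 0, 0, 0, 0, 0, 0, 0, 0, 0, 0, 0, 0, 0, 0, 0, 0, 0, 0, 0]
}}

```text
clock: 8.5
position: [0.5385, -0.0513, 0.2086]
ee_rot: [0.001, -0.703, 0.711, 0.001]
contact_force: [-2.3, 5.5, 6.1]
width: 0.0108
```

```bash
python3 st.py; python3 -c "
from m import *
shot('wrist','w2');shot('top','t2')
a=cv2.imread('pics/w2.png')[120:420,160:560];b=cv2.imread('pics/t2.png')[200:350,290:490]
cv2.imwrite('pics/c2.png',np.hstack([a,cv2.resize(b,(400,300))]))"
```

```text
8.5 [ 0.5385 -0.0513  0.2086] blade -0.0114 F [-2.3  5.5  6.1] M [ 0.93  0.29 -0.06] w 0.0108
```

View pics/c2.png

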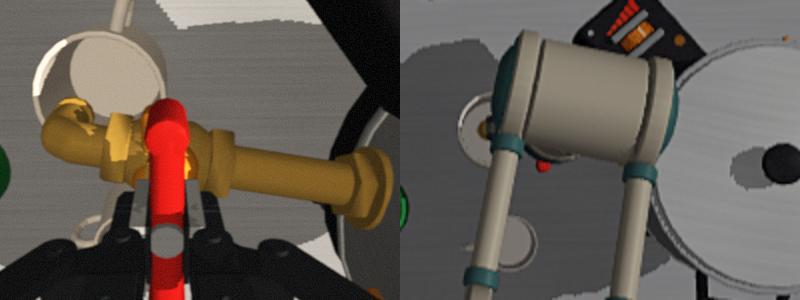

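>>> {"name": "apply_moves", "arguments": {
  "commands": [0, 0, 0, 0, 0, -0.9, 0, 0, 0, 0, 0, -0.9, 0, 0, 0, 0, 0, -0.9, 0, 0, 0, 0, 0, -0.7, 0, 0, 0, 0, 0, 0, 0, 0, 0, 0, 0, 0, 0, 0, 0, 0, 0, 0, 0, 0, 0, 0, 0, 0]
}}

```text
clock: 9.4
position: [0.5386, -0.0515, 0.2085]
ee_rot: [-0.001, 0.86, -0.51, -0.0]
contact_force: [-1.7, 5.7, 5.2]
width: 0.0108
```

```bash
python3 st.py
```

```text
9.4 [ 0.5386 -0.0515  0.2085] blade 0.4993 F [-1.7  5.7  5.2] M [0.83 0.27 0.13] w 0.0108
```

>>> {"name": "apply_moves", "arguments": {
  "commands": [0, 0, 0, 0, 0, 0.9, 0, 0, 0, 0, 0, 0.9, 0, 0, 0, 0, 0, 0.9, 0, 0, 0, 0, 0, 0.9, 0, 0, 0, 0, 0, 0, 0, 0, 0, 0, 0, 0, 0, 0, 0, 0, 0, 0, 0, 0, 0, 0, 0, 0]
}}

```text
clock: 10.2
position: [0.5385, -0.0513, 0.2086]
ee_rot: [0.001, -0.692, 0.722, 0.001]
contact_force: [-1.9, 5.4, 5.5]
width: 0.0108
```

```bash
python3 st.py
```

```text
10.2 [ 0.5385 -0.0513  0.2086] blade -0.0414 F [-1.9  5.4  5.5] M [ 0.95  0.32 -0.21] w 0.0108
```

>>> {"name": "apply_moves", "arguments": {
  "commands": [0, 0, 0, 0, 0, -0.9, 0, 0, 0, 0, 0, -0.9, 0, 0, 0, 0, 0, -0.9, 0, 0, 0, 0, 0, -0.9, 0, 0, 0, 0, 0, -0.5, 0, 0, 0, 0, 0, 0, 0, 0, 0, 0, 0, 0, 0, 0, 0, 0, 0, 0, 0, 0, 0, 0, 0, 0]
}}

```text
clock: 11.1
position: [0.5386, -0.0515, 0.2086]
ee_rot: [-0.001, 0.878, -0.478, -0.0]
contact_force: [-1.3, 6.0, 5.2]
width: 0.0112
```

```bash
python3 st.py;  python3 -c "
from m import *
shot('wrist','w3')
print(red('w3',(200,100,460,440)))
a=cv2.imread('pics/w3.png')[120:420,160:560]
cv2.imwrite('pics/c3.png',a)"
```

```text
11.1 [ 0.5386 -0.0515  0.2086] blade 0.5744 F [-1.3  6.   5.2] M [0.89 0.28 0.08] w 0.0112
(array([327.66220736, 285.83551231]), array([ 306,  225,   44,  120, 3289], dtype=int32), ((327.5, 284.5), (119.0, 43.0), 90.0))
```

View pics/c3.png

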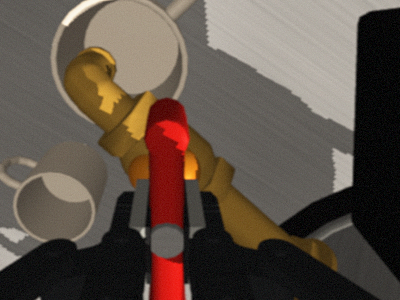

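>>> {"name": "apply_moves", "arguments": {
  "commands": [0, 0, 0, 0, 0, -0.9, 0, 0, 0, 0, 0, -0.9, 0, 0, 0, 0, 0, -0.9, 0, 0, 0, 0, 0, -0.9, 0, 0, 0, 0, 0, -0.9, 0, 0, 0, 0, 0, -0.6, 0, 0, 0, 0, 0, -0.3, 0, 0, 0, 0, 0, 0, 0, 0, 0, 0, 0, 0]
}}

```text
clock: 12.05
position: [0.539, -0.0517, 0.2086]
ee_rot: [-0.001, 0.996, -0.093, 0.0]
contact_force: [-1.8, 5.0, 5.1]
width: 0.0113
```

```bash
python3 st.py
```

```text
12.05 [ 0.539  -0.0517  0.2086] blade 1.3844 F [-1.8  5.   5.1] M [0.84 0.09 0.09] w 0.0113
```

>>> {"name": "apply_moves", "arguments": {
  "commands": [0, 0, 0, 0, 0, -0.3, 0, 0, 0, 0, 0, -0.2, 0, 0, 0, 0, 0, 0, 0, 0, 0, 0, 0, 0, 0, 0, 0, 0, 0, 0]
}}

```text
clock: 12.55
position: [0.539, -0.0517, 0.2086]
ee_rot: [-0.001, 0.998, -0.059, 0.0]
contact_force: [-1.0, 5.4, 5.7]
width: 0.0111
```

```bash
python3 st.py;  python3 -c "
from m import *
shot('wrist','w4')
cv2.imwrite('pics/c4.png',cv2.imread('pics/w4.png'))"
```

```text
12.55 [ 0.539  -0.0517  0.2086] blade 1.453 F [-1.   5.4  5.7] M [ 0.81  0.15 -1.8 ] w 0.0111
```

View pics/c4.png

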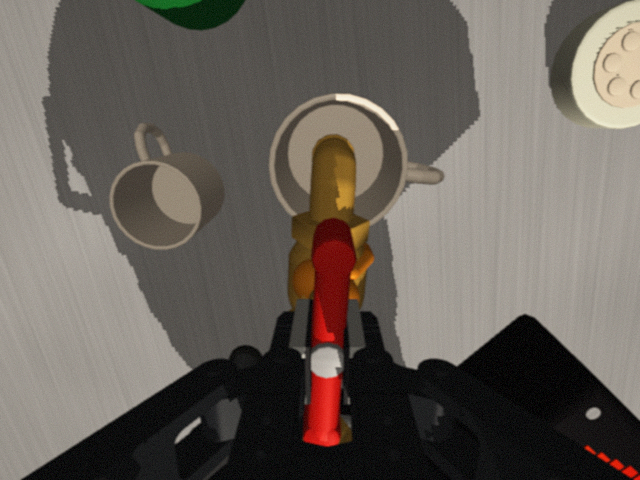

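>>> {"name": "apply_moves", "arguments": {
  "commands": [0, 0, 0, 0, 0, 0.25, 0, 0, 0, 0, 0, 0, 0, 0, 0, 0, 0, 0, 0, 0, 0, 0, 0, 0, 0, 0, 0, 0, 0, 0],
  "jaw": 0
}}

```text
clock: 13.1
position: [0.5387, -0.0527, 0.208]
ee_rot: [0.0, 0.997, -0.074, -0.0]
contact_force: [-0.2, 0.6, 0.5]
width: 0.0426
```

>>> {"name": "apply_moves", "arguments": {
  "commands": [0, 0, -0.5, 0, 0, 0, 0, 0, -0.7, 0, 0, 0, 0, 0, -0.9, 0, 0, 0, 0, 0, -0.9, 0, 0, 0, 0, 0, 0, 0, 0, 1, 0, 0, 0, 0, 0, 1, 0, 0, 0, 0, 0, 1, 0, 0, 0, 0, 0, 1, 0, 0, 0, 0, 0, 0.8, 0, 0, 0, 0, 0, 0]
}}

```text
clock: 14.1
position: [0.5387, -0.0526, 0.2981]
ee_rot: [0.0, 0.907, -0.421, 0.0]
contact_force: [0.0, 0.3, 0.2]
width: 0.0431
```

>>> {"name": "apply_moves", "arguments": {
  "commands": [0.91, -0.08, 0, 0, 0, 0, 0.91, -0.08, 0, 0, 0, 0, 0.91, -0.08, 0, 0, 0, 0, 0.91, -0.08, 0, 0, 0, 0, 0.91, -0.08, 0, 0, 0, 0, 0, 0, 0, 0, 0, 0, 0, 0, 0, 0, 0, 0],
  "jaw": -1
}}

```text
clock: 14.8
position: [0.6359, -0.1491, 0.2974]
ee_rot: [-0.0, 0.907, -0.42, -0.001]
contact_force: [-0.3, 0.2, 0.0]
width: 0.0
```

```bash
python3 st.py;  python3 -c "
from m import *
print(T_tool().round(3))
shot('wrist','w5'); shot('top','t5')
print(red('t5',(330,230,400,300)))
for p in ((.643,-.157,.225),(.539,-.0525,.237)): print(proj('w5',p),proj('t5',p))"
```

```text
14.8 [ 0.6359 -0.1491  0.2974] blade 0.7035 F [-0.3  0.2  0. ] M [ 0.03  0.05 -0.02] w 0.0
[[ 0.647 -0.763 -0.002  0.636]
 [-0.763 -0.647  0.001 -0.149]
 [-0.002  0.001 -1.     0.297]
 [ 0.     0.     0.     1.   ]]
(array([372.94252874, 267.11494253]), array([364, 264,  18,   8,  87], dtype=int32), ((372.8658752441406, 266.7926940917969), (16.83217430114746, 6.076343536376953), 12.094757080078125))
(np.float64(342.027150835833), np.float64(256.07915462673157)) (np.float64(408.2530728357948), np.float64(217.24196226234886))
(np.float64(85.4955069592339), np.float64(282.37549683003635)) (np.float64(361.9843561792539), np.float64(265.2464792201457))
```

View pics/w5.png

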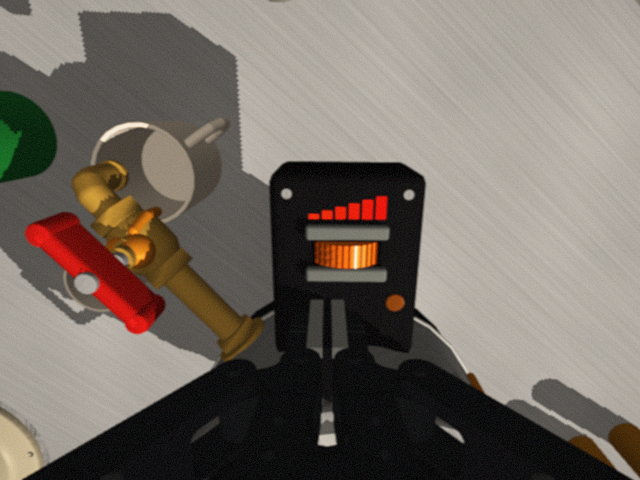

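```bash
python3 -c "
from m import *
c,s,r=red('w5',(300,240,390,272),(7,120,90),(22,255,255)); print(c,s)
p=onz('w5',*c,.224); print(p); T=T_tool(); print(T[:3,:3].T@(p-T[:3,3]))
print(proj('w5',T[:3,3]))"
```

```text
[345.79469748 254.36369816] [ 315  242   63   28 1471]
[ 0.64501032 -0.15826113  0.224     ]
[ 0.01390369 -0.00086093  0.07417196]
(np.float64(320.31673820817605), np.float64(317.9200056879178))
```

>>> {"name": "apply_moves", "arguments": {
  "commands": [0.13, -0.03, 0.77, 0, 0, 0, 0, 0, 0.77, 0, 0, 0, 0, 0, 0.73, 0, 0, 0, 0, 0, 0, 0, 0, 0, 0, 0, 0, 0, 0, 0]
}}

```text
clock: 15.4
position: [0.6389, -0.1507, 0.2308]
ee_rot: [-0.0, 0.907, -0.42, 0.0]
contact_force: [0.2, -0.3, 0.4]
width: -0.0001
```

>>> {"name": "apply_moves", "arguments": {
  "commands": [0, 0, 0.05, 0, 0, 0, 0, 0, 0.04, 0, 0, 0, 0, 0, 0, 0, 0, 0]
}}

```text
clock: 15.7
position: [0.6396, -0.1513, 0.2283]
ee_rot: [-0.0, 0.907, -0.421, 0.001]
contact_force: [-0.1, -0.4, -0.2]
width: 0.0004
```

>>> {"name": "apply_moves", "arguments": {
  "commands": [0, 0, 0.05, 0, 0, 0, 0, 0, 0.04, 0, 0, 0, 0, 0, 0, 0, 0, 0]
}}

```text
clock: 16.0
position: [0.6394, -0.1514, 0.225]
ee_rot: [-0.0, 0.907, -0.421, 0.0]
contact_force: [-0.1, 0.8, 2.0]
width: -0.0002
```

>>> {"name": "apply_moves", "arguments": {
  "commands": [0, 0, 0.04, 0, 0, 0, 0, 0, 0, 0, 0, 0]
}}

```text
clock: 16.2
position: [0.6395, -0.1514, 0.2248]
ee_rot: [-0.0, 0.907, -0.421, 0.001]
contact_force: [-1.1, 0.1, 5.8]
width: 0.0002
```

>>> {"name": "apply_moves", "arguments": {
  "commands": [0.07, 0, 0, 0, 0, 0, 0.07, 0, 0, 0, 0, 0, 0.07, 0, 0, 0, 0, 0, 0.07, 0, 0, 0, 0, 0, 0.07, 0, 0, 0, 0, 0]
}}

```text
clock: 16.7
position: [0.6462, -0.1595, 0.225]
ee_rot: [-0.0, 0.907, -0.421, 0.001]
contact_force: [-1.1, 0.5, 6.3]
width: 0.0
```

>>> {"name": "apply_moves", "arguments": {
  "commands": [0.07, 0, 0, 0, 0, 0, 0.07, 0, 0, 0, 0, 0, 0.07, 0, 0, 0, 0, 0, 0.07, 0, 0, 0, 0, 0, 0.07, 0, 0, 0, 0, 0, 0, 0, 0, 0, 0, 0]
}}

```text
clock: 17.3
position: [0.6533, -0.168, 0.2236]
ee_rot: [0.0, 0.907, -0.421, 0.001]
contact_force: [-0.3, -1.5, 3.7]
width: -0.0002
```

>>> {"name": "apply_moves", "arguments": {
  "commands": [0, 0, -0.2, 0, 0, 0, -0.35, 0, 0, 0, 0, 0, -0.35, 0, 0, 0, 0, 0, 0, 0, 0, 0, 0, 0, 0, 0, 0.2, 0, 0, 0, 0, 0, 0, 0, 0, 0]
}}

```text
clock: 17.9
position: [0.6396, -0.151, 0.2248]
ee_rot: [-0.0, 0.907, -0.421, 0.001]
contact_force: [-0.7, 1.6, 5.9]
width: -0.0002
```

>>> {"name": "apply_moves", "arguments": {
  "commands": [0.07, 0, 0, 0, 0, 0, 0.07, 0, 0, 0, 0, 0, 0.07, 0, 0, 0, 0, 0, 0.07, 0, 0, 0, 0, 0, 0.07, 0, 0, 0, 0, 0, 0.07, 0, 0, 0, 0, 0, 0.07, 0, 0, 0, 0, 0, 0.07, 0, 0, 0, 0, 0, 0.07, 0, 0, 0, 0, 0, 0, 0, 0, 0, 0, 0]
}}

```text
clock: 18.9
position: [0.6514, -0.165, 0.2244]
ee_rot: [-0.001, 0.907, -0.421, 0.0]
contact_force: [-1.5, 1.3, 6.9]
width: -0.0002
```

>>> {"name": "apply_moves", "arguments": {
  "commands": [0, 0, -0.2, 0, 0, 0, -0.35, 0, 0, 0, 0, 0, -0.28, 0, 0, 0, 0, 0, 0, 0, 0, 0, 0, 0, 0, 0, 0.2, 0, 0, 0, 0, 0, 0, 0, 0, 0]
}}

```text
clock: 19.5
position: [0.6396, -0.1511, 0.2248]
ee_rot: [-0.0, 0.907, -0.421, 0.001]
contact_force: [-0.9, 0.1, 6.1]
width: -0.0002
```

>>> {"name": "apply_moves", "arguments": {
  "commands": [0.07, 0, 0, 0, 0, 0, 0.07, 0, 0, 0, 0, 0, 0.07, 0, 0, 0, 0, 0, 0.07, 0, 0, 0, 0, 0]
}}

```text
clock: 19.9
position: [0.6436, -0.1556, 0.2249]
ee_rot: [-0.001, 0.907, -0.421, -0.001]
contact_force: [-4.6, 5.6, 10.5]
width: 0.0001
```

>>> {"name": "apply_moves", "arguments": {
  "commands": [0.07, 0, 0, 0, 0, 0, 0.07, 0, 0, 0, 0, 0, 0.07, 0, 0, 0, 0, 0]
}}

```text
clock: 20.2
position: [0.6479, -0.1607, 0.2249]
ee_rot: [-0.001, 0.907, -0.421, -0.001]
contact_force: [-4.5, 5.4, 9.8]
width: 0.0002
```

>>> {"name": "apply_moves", "arguments": {
  "commands": [0, 0, -0.3, 0, 0, 0, 0, 0, -1, 0, 0, 0, 0, 0, -1, 0, 0, 0, -0.4, -0.3, -0.8, 0, 0, 0, 0, 0, 0, 0, 0, 0, 0, 0, 0, 0, 0, 0]
}}

```text
clock: 20.8
position: [0.6481, -0.1478, 0.3164]
ee_rot: [0.0, 0.907, -0.421, 0.001]
contact_force: [0.1, 0.1, -0.7]
width: 0.0002
```

```bash
python3 st.py;  python3 -c "
from m import *
shot('wrist','w6')"
```

```text
20.8 [ 0.6481 -0.1478  0.3164] blade 0.7026 F [ 0.1  0.1 -0.7] M [ 0.02 -0.01  0.01] w 0.0002
```

View pics/w6.png

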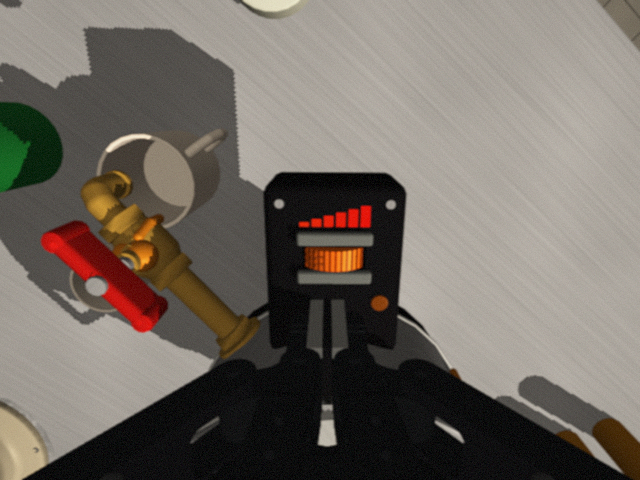

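```bash
python3 -c "
from m import *
for f,z in(('w6',((62,237),(152,318))),):
  a=onz(f,*z[0],.237)-onz(f,*z[1],.237); print('blade',np.arctan2(a[1],a[0]),np.linalg.norm(a))
w=np.array([.645,-.158]);t=onz('w6',96,286,.24)[:2]; d=w-t; print(t,'yaw',np.arctan2(d[1],d[0])+.6159)
a=onz('w6',305,240,.2215);b=onz('w6',367,240,.2215); d=a-b; print('cheek yaw',np.arctan2(d[1],d[0])-1.571-.873)
p=onz('w6',110,190,.175)[:2]-onz('w6',235,335,.175)[:2]; print('pipe',np.arctan2(p[1],p[0])-1.571)
"
```

```text
blade 1.4046115156106636 0.0716634456465193
[ 0.54120141 -0.05378835] yaw -0.17148392109035848
cheek yaw -0.17079763806084625
pipe -0.2711961252397008
```

```bash
python3 -c "
from rig import manip
print(manip.sign_off(), manip.get_state()['clock'])"
```

```text
the job is handed in; nothing more can be done
the job is handed in; nothing more can be done
```

The tap is fully open, the thermostat wheel is at its hot stop, and I handed the job in at about 21 s of the 54 s allowed.

- **Tap:** I gripped the red blade and rocked it through seven swings. It then swung until it met its hard stop, with the reaction torque rising to about 1.8 N m. In the last picture the blade is at 1.405 rad in the world frame and the melter's yaw is about -0.171 rad. That gives a tap angle of about 1.57 rad.
- **Thermostat:** With the fingertips shut I pressed at about 6 N and rolled the wheel in two strokes, about 39 mm in all. A third stroke met about 7 N of resistance, against about 1 N while it rolled freely. I took that as the hot stop; the wheel angle itself was not measured.
- **Jug and moulds:** In the last picture the jug stands upright under the spout. The arm did not go near the moulds, but I did not re-measure their positions or the jug's at the end.
- **At hand-in:** The gripper was about 90 mm clear above the wheel and the force reading was about zero.
- **Disagreement:** One rough reading of the pipe's direction gave a yaw of -0.27 rad. I set it aside, because the other two readings, from the wheel cheeks and from the tap-to-wheel line, both gave -0.171.

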